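# Free the casting mould from the ratchet clamp and stand it in the tray

### The arm

A 6-joint arm with a two-finger parallel gripper is mounted at the origin on the work surface. World frame = base frame: x ahead of the robot, y to its left, z up, the work surface at z = 0. Lengths are in mm, angles in rad, forces in N, time in s.
With the tool pointing down it reaches from about 300 to 875 mm from the base axis. Payload 6.4 kg.
Tool frame: the origin (TCP) lies on the centre line of the jaws, within the pads' length; the fingertips stand tip_extent ahead of it and the grasp point (between the pads) lies 3 mm ahead of it (tip_extent is the distance from the TCP to the fingertips, in mm); z points along the fingers, y is the direction in which the jaws open and shut (so a half turn about z gives the same grasp; the last joint's range is limited). The gripper opens to 85 mm and grips with 20 to 120 N. Pads are 22 mm wide; open, the fingers measure 114 mm over their backs; the gripper's body (76 mm by 85 mm) begins 54 mm behind the grasp point. The pads swing forward as they close: fully open they stand 13 mm farther back than shut.
Start: joints at [-0.206, 0.181, 1.607, -0, 1.354, -0.206], TCP at [575.014, 0.015, 253.288] pointing down, gripper open.
Joint ranges: [-2.99, 2.99], [-0.89, 2.07], [0.3, 2.58], [-1.14, 4.28], [0, 2.63], [-3.12, 3.12]. Speed limits (rad/s): [2.57, 2.57, 3.01, 3.14, 3.14, 3.14].

### API

Orientations are given as a rotation vector (axis times angle).
In Python, from rig import get_state, camera, camera_info, finish_job, tip_extent gives the robot as it stands.
- The arm moves only by the tool apply_moves, never from a script. Its arguments are lists of equal length, an entry for each row: "linear": the shift along the world's x, y, z in mm, a list of three; "yaw": the turn about the world's z in rad; "jaw": the opening, from 0 (shut) to 1 (fully open). In form: {"linear": [[dx, dy, dz], ...], "yaw": [yaw, ...], "jaw": [jaw, ...]}. A call has exactly 5 rows; each row shifts and turns the commanded pose from where the row before left it; what a row does not reach is not made up. A row lasts 1/10 s, in which the tool goes at most 50 mm and 8.59 degrees, less where a joint would pass 70% of its speed; a pose out of reach is approached as far as the arm can. A call with a gripper value outside its range is refused whole. The fingers move at their own pace and stop on an object; "squeeze" is the grip in N (left out, the last holds). Time passes only in rows, so rows that do not move let the fingers close, or fill a call up. It gives the time, the measured TCP pose, the force and the opening at its end, in the units of the state.
- get_state(): the state, without advancing time (a new reading comes with each control period).
- camera(name): name is "scene" or "side" or "wrist"; returns the picture (400x640x3 uint8, blue, green, red); there is no depth.
- camera_info(name): a dict with "fx", "fy", "cx", "cy" (pixels), "k1" (the pictures are not rectified: a ray, as slopes to the right and down, at radius r is drawn at 1 + k1 r^2 times it, then the intrinsics apply), "world_from_camera" (4x4, takes a point from camera to world coordinates). Camera axes: x right, y up, looking along -z (the intrinsics and any distortion apply to the point x, -y, -z); pixel columns grow to the right and rows downward; lengths in mm; the calibration is good to about 2 mm. A picture is of the moment at which its call begins: read the wrist's pose just before it. camera_info takes no time and is no camera call; for the wrist camera it gives the pose at the moment of the call.
- finish_job(): hands the job in, once; it reports no verdict.
The state is a dict: "time_s": time; "qpos": joint angles; "qd": joint speeds; "joint_efforts": joint torques, N m; "ee_pos": TCP position; "orientation": TCP orientation; "contact_force": force on the tool from outside, world axes, zero at the start; "moment": the same for the moment, N m; "gripper_width": opening from 0.0 (shut) to 1.0 (fully open).
Only numpy, scipy, OpenCV 4.12 (cv2) and the standard library are available. Lean on these libraries where they do the work, as an engineer would, in place of code of your own. Each camera call takes 0.05 s, during which the arm holds its last target. There are 200 camera calls.

### The job

Take the metal casting mould out of the ratchet clamp and stand it upright in the steel tray, set down and not dropped. The clamp's pawl is hooked under a tooth of the bar: press the bar a little further in, until it is firm against its sprung jaw, then lift the pawl by swinging its lever right back, and slide the bar fully back before you take the mould out. Do not knock the bottle, the beaker or the canister.

Things in the scene. Friction and masses are not known exactly. Their poses are not given: they have to be found in the camera images.
- clamp: Fixed bench clamp: base plate 320 x 110 x 12 mm, origin on the bench under it; x runs along the clamp from the bar's grip to the anvil, y across, z up. In its frame (mm): anvil plate x 130 to 146, up to z 72; steel bar 26 wide along y = 0, z 30 to 46; two guide cheeks (x -90 to -30, y 17 to 27 either side) up to z 60; grip block on the bar at x -170.
- bar_grip (a point): Centre of the upright grip block on the bar's outer end: 18 mm thick along the clamp's x, 44 mm across, 62 mm tall (z 46 to 108 above the bench). It moves with the bar.
- bar (a joint): Slide of the bar (m): 0 as clamped, positive drawn back (clamp -x; stop at 0.040), negative pressed in (clamp +x). Drags with 7 N, stays where left. At 0 a tooth's lip overhangs the pawl's toe by 4 mm: neither can the pawl lift nor the bar go back. Pressed in past about -0.005 the pawl is free; at -0.009 the jaw spring is home and the bar firm (13 N in all): push the grip with 16 to 20 N.
- jaw_face (a point): Middle of the face of the sprung jaw plate (50 mm wide, up to 100 mm above the bench) on the bar's inner end; it presses the mould against the anvil. Its lip reaches 12 mm over the mould's top edge, so the mould cannot be lifted before the bar is drawn back. A back plate of the bar stands 4 to 16 mm behind this face.
- pawl_hinge (a point): Axis of the pawl (along the clamp's y), fixed on the clamp 51 mm above the bench. The toe lies 73 mm from it towards the anvil.
- pawl_lever_top (a point): Middle of the top end of the pawl's upright lever, a flat steel tab 8 mm thick along the clamp's x, 22 mm across, reaching 62 mm above the hinge. It moves with the pawl.
- pawl (a joint): Pawl angle (rad): 0 down in the teeth with the lever upright, 0.5 at the upper stop, the lever leaning towards the bar's grip (its top 30 mm nearer to it). Above 0.3 the toe is clear of all teeth. Stiff pivot (0.1 N m, about 3 N at the lever): stays where it is left.
- seat (a point): Fixed point in the clamp, where the centre of the clamped mould lies (x = 90, 52 mm above the bench).
- mould_mid (a point): Centre of the mould, a loose plain aluminium block 80 mm long (its x, along the clamp at the start), 50 mm wide (y) and 80 mm tall (z), about 0.4 to 0.7 kg. It stands on the clamp's base plate between jaw and anvil, 12 mm above the bench, its two wide sides free.
- tray: Fixed shallow steel tray, 170 (x) x 140 (y) x 22 mm, walls and floor 3 mm; origin at the centre of its underside.
- amber_bottle: Bystander: amber glass jar with a black cap, 76 mm across, 130 mm tall, origin at the underside.
- beaker: Bystander: open glass beaker, 72 mm across, 90 mm tall, origin at the underside.
- canister: Bystander: steel canister with a knob on its lid, 100 mm across, 142 mm tall, origin at the underside.

How it is judged (in metres and radians):
On the way, in this order (a step that is already met when the one before it is completed fails the run):
1. the pawl is lifted clear of the teeth, with the mould still in its seat (value of joint pawl above 0.3 rad and distance between mould_mid and seat below 0.03 m), for 0.1 s.
2. the bar is slid back at least 25 mm, with the mould still on its seat (value of joint bar above 0.025 m and distance between mould_mid and seat below 0.045 m), for 0.1 s.
At the end, for the whole second after the job is handed in: The mould stands upright (within 0.1 rad) and still on the tray's floor inside its walls, released; the clamp's bar is at least 25 mm back (x of mould_mid in the frame of tray between -0.065 and 0.065 m and y of mould_mid in the frame of tray between -0.05 and 0.05 m and z of mould_mid in the frame of tray between 0.037 and 0.049 m and angle between mould_mid's own z axis and vertical below 0.1 rad and value of joint bar above 0.025 m and linear speed of mould below 0.02 m/s); the robot touches nothing.
It fails at once if a bystander is knocked (moved over 30 mm or tipped over 0.3 rad) (distance of any of amber_bottle, beaker, canister from where it was at the start of the episode above 0.03 m or angle between any of amber_bottle, beaker, canister's own z axis and vertical above 0.3 rad).
It fails at once if the mould is dropped (falls as from 40 mm or more: faster than 0.85 m/s) (linear speed of mould above 0.85 m/s).
It also fails if it takes over 61 s, if anything falls off the work surface, if the arm or the gripper's body presses on something with over 40 N, if the wrist force passes 120 N, or if a joint passes its speed limit or range.

## Working session

There is one attempt and no reset: what is moved stays moved. The work goes in short steps, Python scripts to look and compute and a tool call to move; the robot and the scene stay as the last step left them, time stands still between calls to the robot, and variables do not carry over. Pictures are saved under pics/ and viewed, about 8 in all and at most 12, crops included, and the job is handed in when it is done.

Besides the shell and the picture viewer there is one more tool, called after ">>>" by a JSON object that holds its "method" and its "body", one argument or row to a line. apply_moves: Moves the arm, as the interface text tells. Its arguments: {"type":"object","properties":{"linear":{"type":"array","items":{"type":"array","items":{"type":"number"}}},"yaw":{"type":"array","items":{"type":"number"}},"jaw":{"type":"array","items":{"type":"number"}},"squeeze":{"type":"number"}},"required":["linear","yaw","jaw"]}

```bash
mkdir -p pics; cat > h.py <<'E'
import numpy as np, cv2, json
from rig import get_state, camera, camera_info, finish_job, tip_extent
def ray(ci,u,v):
    M=np.array(ci["world_from_camera"])
    p=np.array([(u-ci["cx"])/ci["fx"],(v-ci["cy"])/ci["fy"]]); s=p.copy()
    for _ in range(30): s=p/(1+ci["k1"]*(s@s))
    d=M[:3,:3]@np.array([s[0],-s[1],-1.]); return M[:3,3],d/np.linalg.norm(d)
def plane(ci,u,v,z):
    o,d=ray(ci,u,v); return o+d*(z-o[2])/d[2]
def tri(c1,p1,c2,p2):
    o1,d1=ray(c1,*p1);o2,d2=ray(c2,*p2)
    t=np.linalg.lstsq(np.c_[d1,-d2],o2-o1,rcond=None)[0]
    a,b=o1+d1*t[0],o2+d2*t[1]; return (a+b)/2,np.linalg.norm(a-b)
def proj(ci,P):
    M=np.array(ci["world_from_camera"]); q=M[:3,:3].T@(np.array(P,float)-M[:3,3])
    s=np.array([q[0],-q[1]])/-q[2]; s=s*(1+ci["k1"]*(s@s)); return s*[ci["fx"],ci["fy"]]+[ci["cx"],ci["cy"]]
E
python3 - <<'E'
from h import *
print(tip_extent if not callable(tip_extent) else tip_extent())
s=get_state(); print(s)
for n in ["scene","side","wrist"]:
    ci=camera_info(n); cv2.imwrite(f"pics/a_{n}.png",camera(n)); print(n,{k:(np.round(v,2).tolist()) for k,v in ci.items()})
E
```

```text
22.0
{'time_s': 0.0, 'qpos': array([-2.06304504e-01,  1.81566505e-01,  1.60801567e+00, -2.12892310e-06,
        1.35378922e+00, -2.06324425e-01]), 'qd': array([-0.00144096, -0.00123966,  0.00035698,  0.00125505, -0.00020072,
       -0.00104726]), 'joint_efforts': array([ 3.41415571e-04, -4.44869328e+01, -3.51340663e+01, -2.51131587e-04,
        9.11703974e-03,  3.43231875e-05]), 'ee_pos': array([5.74483022e+02, 1.22479334e-01, 2.52366096e+02]), 'orientation': array([-2.22036669e+00, -2.22041194e+00,  1.53106130e-03]), 'contact_force': array([0.13975662, 0.28804737, 0.88512672]), 'moment': array([-0.02377326,  0.00084168,  0.02038473]), 'gripper_width': 0.9986687692080272}
scene {'fx': 412.55, 'fy': 412.55, 'cx': 321.48, 'cy': 198.94, 'k1': -0.09, 'world_from_camera': [[-0.08, -0.75, 0.66, 1250.32], [1.0, -0.05, 0.06, 114.9], [-0.01, 0.66, 0.75, 805.81], [0.0, 0.0, 0.0, 1.0]]}
side {'fx': 382.33, 'fy': 382.33, 'cx': 317.1, 'cy': 196.97, 'k1': -0.05, 'world_from_camera': [[-0.85, 0.34, -0.4, 329.06], [-0.53, -0.55, 0.64, 573.1], [-0.0, 0.76, 0.65, 603.21], [0.0, 0.0, 0.0, 1.0]]}
wrist {'fx': 347.97, 'fy': 347.97, 'cx': 316.18, 'cy': 203.45, 'k1': -0.04, 'world_from_camera': [[1.0, -0.0, 0.0, 574.0], [0.0, 0.96, 0.28, 70.95], [-0.0, -0.28, 0.96, 372.47], [0.0, 0.0, 0.0, 1.0]]}
```

View pics/a_scene.png

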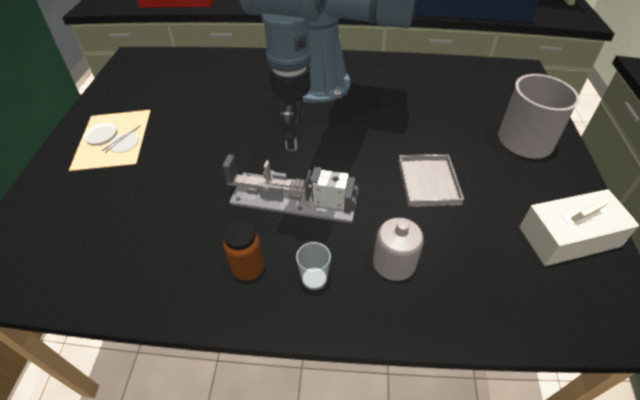

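View pics/a_side.png

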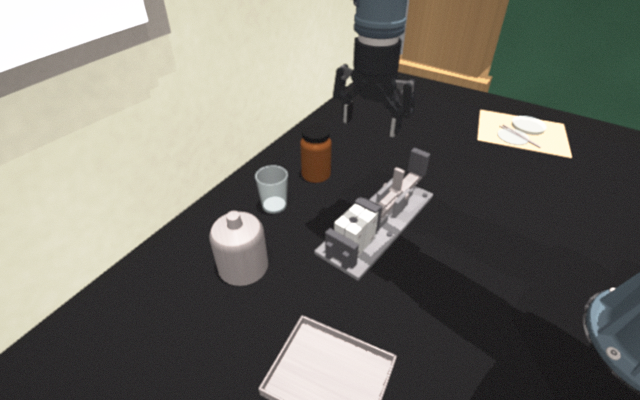

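The scene view shows the clamp at about (230..357, 155..220) with its grip on the left. The tray is at about (430,180), the bottle at (243,250), the beaker at (313,265) and the canister at (398,248). The side view shows the same layout from behind the tray. I'll enlarge the clamp in both.

```bash
python3 - <<'E'
import cv2,numpy as np
a=cv2.imread("pics/a_scene.png")[145:225,215:375]; b=cv2.imread("pics/a_side.png")[140:280,305:445]
A=cv2.resize(a,None,fx=5,fy=5,interpolation=cv2.INTER_CUBIC)
cv2.imwrite("pics/c1.png",cv2.convertScaleAbs(A,alpha=1.5,beta=15))
B=cv2.resize(b,None,fx=4.2,fy=4.2,interpolation=cv2.INTER_CUBIC)
cv2.imwrite("pics/c2.png",cv2.convertScaleAbs(B,alpha=1.5,beta=15))
E
```

```text
(no output)
```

View pics/c1.png

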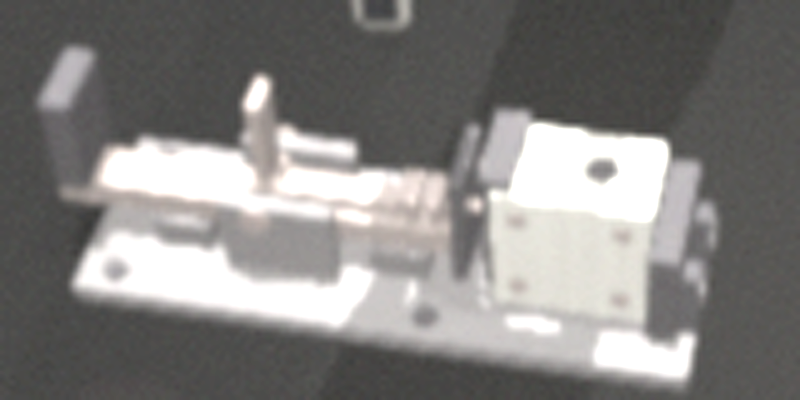

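View pics/c2.png

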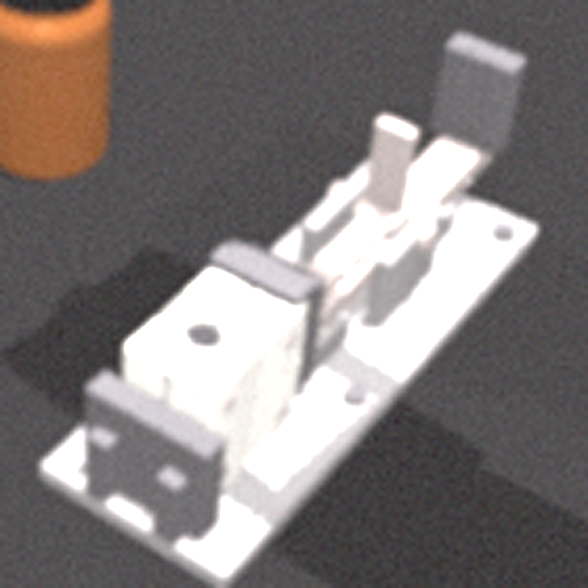

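View pics/a_wrist.png

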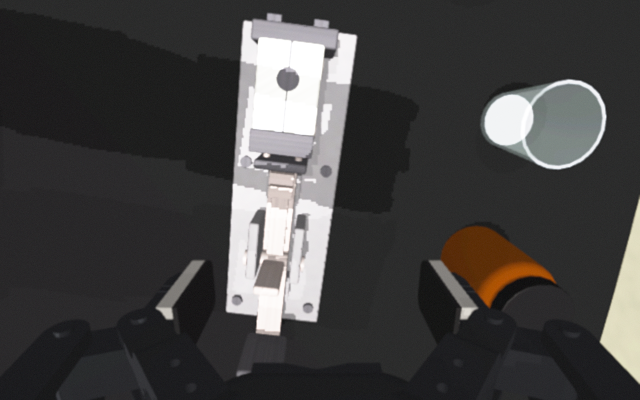

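```bash
python3 - <<'E'
from h import *
np.set_printoptions(precision=1,suppress=True)
S,D,W=[camera_info(n) for n in("scene","side","wrist")]
c=[plane(W,*p,12)[:2] for p in[(243,20),(356,36),(227,313),(316,321)]]
print("plate",c); c=np.array(c)
ax=(c[0]+c[1]-c[2]-c[3])/2; print("len",np.linalg.norm(ax),"w",np.linalg.norm(c[0]-c[1]),np.linalg.norm(c[2]-c[3]),"ang",np.arctan2(ax[1],ax[0]),"ctr",c.mean(0))
print("plateS",[plane(S,215+u/5,145+v/5,12)[:2] for u,v in[(690,383),(73,290)]])
print("grip",tri(S,(228.4,160.4),D,(421,152.4)))
print("lever",tri(S,(266.8,162.6),D,(399.8,169.5)))
print("hole",tri(S,(335,179),D,(353.6,219.5)),plane(W,288,79,92))
print("trayS",[plane(S,*p,22)[:2] for p in[(401,156),(450,155),(462,201),(409,205)]])
print("trayD",[plane(D,*p,22)[:2] for p in[(302,320),(395,353)]])
for n,p in dict(bottle=(247,272),beaker=(314,281),can=(397,270)).items(): print(n,plane(S,*p,0))
E
```

```text
plate [array([504.2, 147.2]), array([611.6, 132.9]), array([ 466.8, -170.6]), array([ 573.5, -181.2])]
len 318.16012919516726 w 108.39742694161914 107.14588418332728 ang 1.4518767642589512 ctr [539.  -17.9]
plateS [array([620.8, 137.5]), array([ 582.4, -179. ])]
grip (array([ 518.2, -181.5,  102.5]), np.float64(2.7656830505428034))
lever (array([530.4, -80.6, 112.1]), np.float64(1.9748303947181223))
hole (array([552.8,  87.5,  89.4]), np.float64(2.491149126865179)) [552.1  88.5  92. ]
trayS [array([386. , 265.4]), array([371.5, 404.5]), array([543.5, 412.5]), array([566.2, 276. ])]
trayD [array([540.9, 286.7]), array([382. , 258.4])]
bottle [773.9 -97.8   0. ]
beaker [785.6  55.9   0. ]
can [744.4 241.4   0. ]
```

The viewed pictures agree with the given sizes: the plate measures 318 x 108, the grip and lever positions fit a clamp at about (539, -18) with its x axis at 1.452 rad, and the tray is near (467, 338). I'll go to the grip first.

>>> {"method": "apply_moves", "body": {
  "linear": [
    [-11,-37,0],
    [-11,-37,0],
    [-11,-37,0],
    [-11,-37,0],
    [-12,-37,0]
  ],
  "yaw": [-0.03,-0.03,-0.03,-0.03,0],
  "jaw": [1,1,1,1,1]
}}

```text
time_s: 0.65
ee_pos: [518.3, -186.2, 253.0]
orientation: [-2.351, -2.083, 0.0]
contact_force: [-0.4, -1.7, 0.1]
gripper_width: 1.0
```

>>> {"method": "apply_moves", "body": {
  "linear": [
    [0,0,-30],
    [0,0,-30],
    [0,0,-20],
    [0,0,0],
    [0,0,0]
  ],
  "yaw": [0,0,0,0,0],
  "jaw": [1,1,1,1,1]
}}

```text
time_s: 1.15
ee_pos: [519.0, -185.0, 173.4]
orientation: [-2.35, -2.084, 0.0]
contact_force: [0.7, 0.6, 0.1]
gripper_width: 1.004
```

```bash
python3 - <<'E'
from h import *
s=get_state();print(s["ee_pos"],s["contact_force"],s["orientation"])
cv2.imwrite("pics/b.png",cv2.convertScaleAbs(camera("wrist"),alpha=1.5,beta=15))
print(proj(camera_info("wrist"),[518.5,-184,108]))
E
```

```text
[ 518.98305317 -184.95151428  173.4007072 ] [0.67013961 0.60028867 0.11218494] [-2.35009258e+00 -2.08386517e+00  3.55237585e-04]
[315.03502489 229.44608795]
```

View pics/b.png

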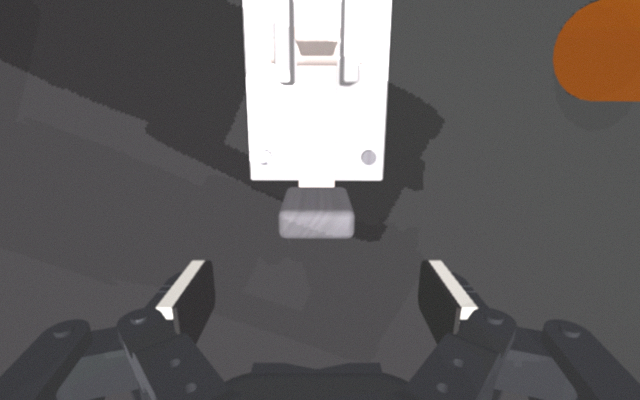

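The grip's top face is centred at about (317,223), against a prediction of (315,229). So it lies about 3 mm further along +y and is square to the jaws. I'll descend and grasp.

>>> {"method": "apply_moves", "body": {
  "linear": [
    [0,3,-30],
    [0,0,-30],
    [0,0,-25],
    [0,0,0],
    [0,0,0]
  ],
  "yaw": [0,0,0,0,0],
  "jaw": [1,1,1,0.4,0.2],
  "squeeze": 60
}}

```text
time_s: 1.7
ee_pos: [519.9, -182.4, 89.7]
orientation: [2.349, 2.084, 0.001]
contact_force: [-0.2, 0.5, 1.1]
gripper_width: 0.692
```

>>> {"method": "apply_moves", "body": {
  "linear": [
    [0,0,0],
    [0,0,0],
    [0,0,0],
    [0,0,0],
    [0,0,0]
  ],
  "yaw": [0,0,0,0,0],
  "jaw": [0.2,0.2,0.2,0.2,0.2]
}}

```text
time_s: 2.2
ee_pos: [519.1, -182.6, 90.9]
orientation: [2.35, 2.084, -0.001]
contact_force: [-7.0, 1.2, 7.6]
gripper_width: 0.509
```

>>> {"method": "apply_moves", "body": {
  "linear": [
    [0.25,2,0],
    [0.25,2,0],
    [0.25,2,0],
    [0.25,2,0],
    [0,0,0]
  ],
  "yaw": [0,0,0,0,0],
  "jaw": [0.2,0.2,0.2,0.2,0.2]
}}

```text
time_s: 2.7
ee_pos: [519.8, -176.8, 91.0]
orientation: [2.348, 2.082, -0.005]
contact_force: [-9.3, -8.9, 5.6]
gripper_width: 0.504
```

>>> {"method": "apply_moves", "body": {
  "linear": [
    [0.2,1.5,0],
    [0.2,1.5,0],
    [0,0,0],
    [0,0,0],
    [0,0,0]
  ],
  "yaw": [0,0,0,0,0],
  "jaw": [0.2,0.2,0.2,0.2,0.2]
}}

```text
time_s: 3.2
ee_pos: [520.2, -174.1, 91.0]
orientation: [2.348, 2.082, -0.006]
contact_force: [-10.4, -10.3, 5.3]
gripper_width: 0.506
```

>>> {"method": "apply_moves", "body": {
  "linear": [
    [0.1,1,0],
    [0.1,1,0],
    [0,0,0],
    [0,0,0],
    [0,0,0]
  ],
  "yaw": [0,0,0,0,0],
  "jaw": [0.2,0.2,0.2,0.2,0.2]
}}

```text
time_s: 3.7
ee_pos: [520.3, -173.0, 91.0]
orientation: [2.347, 2.081, -0.007]
contact_force: [-11.0, -14.8, 4.6]
gripper_width: 0.507
```

>>> {"method": "apply_moves", "body": {
  "linear": [
    [0.1,1,0],
    [0,0.5,0],
    [0,0,0],
    [0,0,0],
    [0,0,0]
  ],
  "yaw": [0,0,0,0,0],
  "jaw": [0.2,0.2,0.2,0.2,0.2]
}}

```text
time_s: 4.2
ee_pos: [520.3, -172.9, 91.0]
orientation: [2.346, 2.08, -0.009]
contact_force: [-11.4, -20.4, 3.0]
gripper_width: 0.51
```

The bar is firm at 20 N after about 9.7 mm of travel. I'll release, rise, and go to the anvil side of the lever with the jaws shut.

>>> {"method": "apply_moves", "body": {
  "linear": [
    [0,0,0],
    [0,0,0],
    [0,0,0],
    [0,0,40],
    [0,0,50]
  ],
  "yaw": [0,0,0,0,0],
  "jaw": [1,1,1,1,1]
}}

```text
time_s: 4.7
ee_pos: [519.2, -166.0, 177.1]
orientation: [-2.346, -2.081, 0.002]
contact_force: [2.5, -0.9, -0.1]
gripper_width: 0.999
```

>>> {"method": "apply_moves", "body": {
  "linear": [
    [3,30,0],
    [3,30,0],
    [4,30,0],
    [4,26,0],
    [0,0,0]
  ],
  "yaw": [0,0,0,0,0],
  "jaw": [0.5,0,0,0,0]
}}

```text
time_s: 5.2
ee_pos: [535.0, -48.2, 178.8]
orientation: [-2.346, -2.089, -0.002]
contact_force: [-0.5, -0.3, 0.1]
gripper_width: 0.148
```

>>> {"method": "apply_moves", "body": {
  "linear": [
    [0,0,0],
    [0,0,0],
    [0,0,0],
    [0,0,0],
    [0,0,0]
  ],
  "yaw": [0,0,0,0,0],
  "jaw": [0,0,0,0,0]
}}

```text
time_s: 5.7
ee_pos: [534.7, -52.1, 178.3]
orientation: [-2.352, -2.083, 0.0]
contact_force: [0.8, 0.3, 0.0]
gripper_width: -0.0
```

```bash
python3 - <<'E'
from h import *
s=get_state();print(s["ee_pos"],s["contact_force"],s["gripper_width"],tip_extent if not callable(tip_extent) else tip_extent())
cv2.imwrite("pics/w3.png",camera("wrist"))
a=camera("scene");b=camera("side")
A=cv2.resize(a[115:225,215:375],None,fx=5,fy=5,interpolation=cv2.INTER_CUBIC)
cv2.imwrite("pics/c3.png",cv2.convertScaleAbs(A,alpha=1.5,beta=15)); cv2.imwrite("pics/side3.png",b)
S=camera_info("scene"); e=s["ee_pos"]
for P in([531,-80,113],e,e-[0,0,22]): print((proj(S,P)-[215,115])*5)
E
```

```text
[534.66015429 -52.1096813  178.25867993] [0.7724084  0.26892936 0.00754242] -2.1653611746137424e-05 22.0
[258.55664218 235.86050623]
[301.78447151 141.46281529]
[305.99802767 177.00869014]
```

View pics/c3.png

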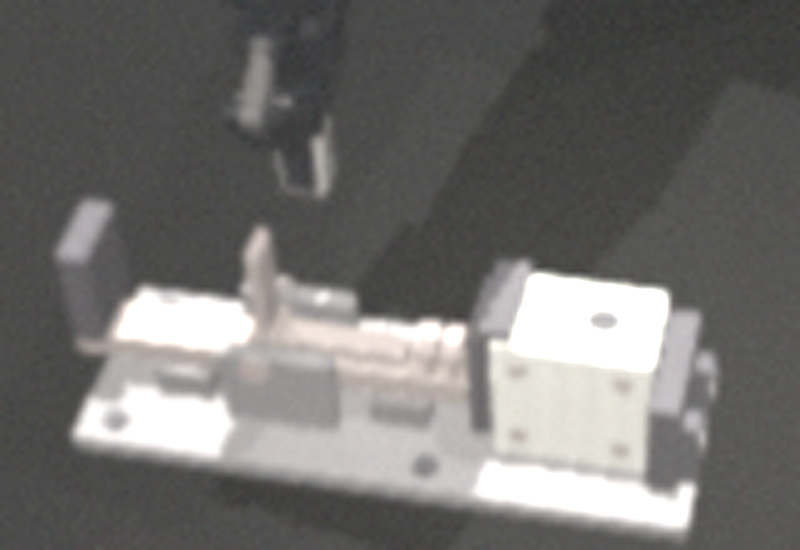

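The bar has stayed in. The shut fingertips are at about (305,190), clear of the lever top at about (260,235) on its anvil side. I'll lower the tips to z ≈ 95.

>>> {"method": "apply_moves", "body": {
  "linear": [
    [0,0,-20],
    [0,0,-20],
    [0,0,-20],
    [0,0,0],
    [0,0,0]
  ],
  "yaw": [0,0,0,0,0],
  "jaw": [0,0,0,0,0]
}}

```text
time_s: 6.35
ee_pos: [534.6, -51.5, 118.4]
orientation: [-2.35, -2.084, 0.001]
contact_force: [0.0, -0.4, 0.7]
gripper_width: 0.004
```

>>> {"method": "apply_moves", "body": {
  "linear": [
    [-0.5,-5,0],
    [-0.5,-5,0],
    [-0.5,-4,0],
    [-0.5,-4,0],
    [0,0,0]
  ],
  "yaw": [0,0,0,0,0],
  "jaw": [0,0,0,0,0]
}}

```text
time_s: 6.85
ee_pos: [533.0, -70.1, 118.8]
orientation: [2.351, 2.083, 0.001]
contact_force: [0.1, 0.2, 0.2]
gripper_width: 0.001
```

>>> {"method": "apply_moves", "body": {
  "linear": [
    [-0.5,-3,0],
    [-0.5,-3,0],
    [-0.5,-3,0],
    [-0.5,-3,0],
    [0,0,0]
  ],
  "yaw": [0,0,0,0,0],
  "jaw": [0,0,0,0,0]
}}

```text
time_s: 7.35
ee_pos: [530.4, -81.8, 118.1]
orientation: [-2.351, -2.084, 0.001]
contact_force: [0.3, 1.5, 0.5]
gripper_width: -0.0
```

```bash
python3 - <<'E'
from h import *
b=camera("side")
cv2.imwrite("pics/c4.png",cv2.convertScaleAbs(cv2.resize(b[95:235,345:445],None,fx=4.2,fy=4.2,interpolation=cv2.INTER_CUBIC),alpha=1.6,beta=20))
s=get_state();print(s["contact_force"])
D=camera_info("side");print((proj(D,[531,-80,113])-[345,95])*4.2)
E
```

```text
[-0.00631512  0.17246393  0.17599785]
[227.45462832 312.97253852]
```

View pics/c4.png

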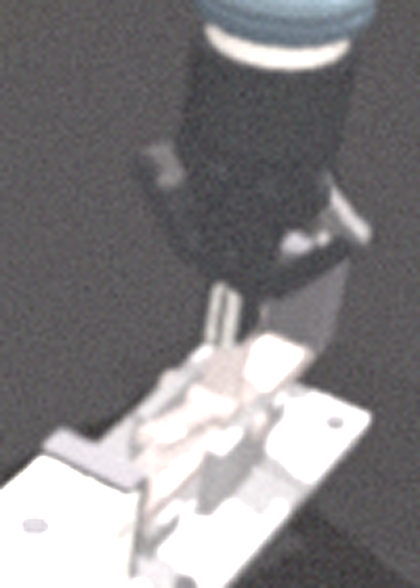

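The shut fingers, at about (225,320), cover the lever, which appears to lean at (225,365). I'll keep pushing until the force rises at the upper stop.

>>> {"method": "apply_moves", "body": {
  "linear": [
    [-0.3,-2.5,0],
    [-0.3,-2.5,0],
    [-0.3,-2.5,0],
    [0,0,0],
    [0,0,0]
  ],
  "yaw": [0,0,0,0,0],
  "jaw": [0,0,0,0,0]
}}

```text
time_s: 7.9
ee_pos: [529.7, -89.4, 118.3]
orientation: [2.35, 2.084, -0.001]
contact_force: [-0.4, 0.3, -0.5]
gripper_width: -0.002
```

>>> {"method": "apply_moves", "body": {
  "linear": [
    [-0.3,-2,0],
    [-0.3,-2,0],
    [0,0,0],
    [0,0,0],
    [0,0,0]
  ],
  "yaw": [0,0,0,0,0],
  "jaw": [0,0,0,0,0]
}}

```text
time_s: 8.4
ee_pos: [529.3, -92.6, 118.3]
orientation: [-2.35, -2.084, -0.001]
contact_force: [1.7, 5.4, -0.4]
gripper_width: 0.002
```

>>> {"method": "apply_moves", "body": {
  "linear": [
    [-0.3,-2,0],
    [-0.3,-2,0],
    [0,0,0],
    [0,0,0],
    [0,0,0]
  ],
  "yaw": [0,0,0,0,0],
  "jaw": [0,0,0,0,0]
}}

```text
time_s: 8.9
ee_pos: [529.1, -93.3, 118.2]
orientation: [-2.348, -2.082, -0.008]
contact_force: [3.9, 19.3, 1.3]
gripper_width: 0.002
```

It is hard against the stop at 19 N. I'll back off, rise, and check the lever.

>>> {"method": "apply_moves", "body": {
  "linear": [
    [1,10,0],
    [1,10,0],
    [0,0,45],
    [0,0,45],
    [0,0,0]
  ],
  "yaw": [0,0,0,0,0],
  "jaw": [0,0,0,0.3,1]
}}

```text
time_s: 9.4
ee_pos: [534.5, -78.7, 215.3]
orientation: [2.342, 2.077, 0.007]
contact_force: [0.3, -0.5, 0.2]
gripper_width: 0.332
```

>>> {"method": "apply_moves", "body": {
  "linear": [
    [-3,-25,0],
    [-3,-25,0],
    [-3,-25,0],
    [-3,-19,0],
    [0,0,0]
  ],
  "yaw": [0,0,0,0,0],
  "jaw": [1,1,1,1,1]
}}

```text
time_s: 9.9
ee_pos: [518.2, -173.4, 208.2]
orientation: [2.353, 2.08, -0.002]
contact_force: [1.3, 0.8, 0.4]
gripper_width: 1.001
```

```bash
python3 - <<'E'
from h import *
s=get_state();print(s["ee_pos"],s["contact_force"])
A=camera("scene")[115:225,215:375];W=camera("wrist")
A=cv2.resize(A,None,fx=3,fy=3,interpolation=cv2.INTER_CUBIC)
W=W[:400,150:470]
I=np.zeros((400,800,3),np.uint8);I[:330,:480]=A;I[:,480:]=W
cv2.imwrite("pics/c5.png",cv2.convertScaleAbs(I,alpha=1.5,beta=15))
E
```

```text
[ 518.24226169 -173.44066402  208.17738955] [1.28087832 0.82393014 0.42566987]
```

View pics/c5.png

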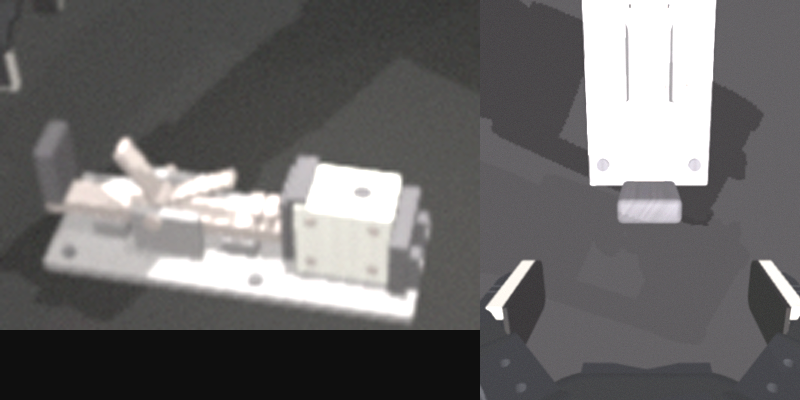

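The lever leans right back at (125,150) and the toe is lifted at (230,178), with the mould still seated. I'll grasp the grip and draw the bar back.

>>> {"method": "apply_moves", "body": {
  "linear": [
    [2,0,-40],
    [0,0,-40],
    [0,0,-37],
    [0,0,0],
    [0,0,0]
  ],
  "yaw": [0,0,0,0,0],
  "jaw": [1,1,1,0.5,0.2]
}}

```text
time_s: 10.5
ee_pos: [520.6, -170.1, 91.4]
orientation: [-2.349, -2.085, 0.001]
contact_force: [0.4, -0.3, -0.0]
gripper_width: 0.693
```

>>> {"method": "apply_moves", "body": {
  "linear": [
    [0,0,0],
    [0,0,0],
    [0,0,0],
    [0,0,0],
    [-0.5,-4,0]
  ],
  "yaw": [0,0,0,0,0],
  "jaw": [0.2,0.2,0.2,0.2,0.2]
}}

```text
time_s: 11.0
ee_pos: [520.1, -174.5, 93.9]
orientation: [2.35, 2.085, -0.0]
contact_force: [-7.0, 4.0, 5.0]
gripper_width: 0.506
```

>>> {"method": "apply_moves", "body": {
  "linear": [
    [-1,-8,0],
    [-1,-8,0],
    [-1,-8,0],
    [-1,-8,0],
    [0,0,0]
  ],
  "yaw": [0,0,0,0,0],
  "jaw": [0.2,0.2,0.2,0.2,0.2]
}}

```text
time_s: 11.5
ee_pos: [516.1, -207.2, 93.9]
orientation: [2.35, 2.084, -0.0]
contact_force: [-6.7, 2.6, 5.7]
gripper_width: 0.501
```

>>> {"method": "apply_moves", "body": {
  "linear": [
    [-0.8,-6,0],
    [-0.6,-5,0],
    [-0.3,-2,0],
    [0,0,0],
    [0,0,0]
  ],
  "yaw": [0,0,0,0,0],
  "jaw": [0.2,0.2,0.2,0.2,0.2]
}}

```text
time_s: 12.0
ee_pos: [514.5, -219.4, 93.9]
orientation: [-2.35, -2.085, -0.0]
contact_force: [-6.1, 5.4, 4.7]
gripper_width: 0.505
```

The bar is back about 47 mm from its firm point, so joint ≈ +0.038 m. I'll release, rise, and go over the mould.

>>> {"method": "apply_moves", "body": {
  "linear": [
    [0,0,0],
    [0,0,0],
    [0,0,40],
    [0,0,45],
    [0,0,45]
  ],
  "yaw": [0,0,0,0,0],
  "jaw": [1,1,1,1,1]
}}

```text
time_s: 12.5
ee_pos: [514.6, -220.1, 223.8]
orientation: [2.35, 2.083, 0.0]
contact_force: [0.9, -0.1, 0.3]
gripper_width: 1.001
```

>>> {"method": "apply_moves", "body": {
  "linear": [
    [4,38,0],
    [5,42,0],
    [5,42,0],
    [5,42,0],
    [5,42,0]
  ],
  "yaw": [0,0,0,0,0],
  "jaw": [1,1,1,1,1]
}}

```text
time_s: 13.0
ee_pos: [539.2, -12.6, 222.9]
orientation: [2.349, 2.082, 0.003]
contact_force: [0.9, 0.8, 0.6]
gripper_width: 0.997
```

>>> {"method": "apply_moves", "body": {
  "linear": [
    [5,42,0],
    [5,42,0],
    [0,0,0],
    [0,0,0],
    [0,0,0]
  ],
  "yaw": [0,0,0,0,0],
  "jaw": [1,1,1,1,1]
}}

```text
time_s: 13.5
ee_pos: [548.8, 69.2, 221.9]
orientation: [2.35, 2.083, 0.001]
contact_force: [-0.4, 0.3, -0.3]
gripper_width: 0.998
```

```bash
python3 - <<'E'
from h import *
s=get_state();print(s["ee_pos"],s["contact_force"])
W=camera("wrist");cv2.imwrite("pics/w6.png",W)
m=(W.min(2)>150).astype(np.uint8)
ci=camera_info("wrist"); print(proj(ci,[550,74,92]))
E
```

```text
[548.77280566  69.20098846 221.93522344] [-0.36704943  0.29480638 -0.25611326]
[317.85213577 194.17050278]
```

View pics/w6.png

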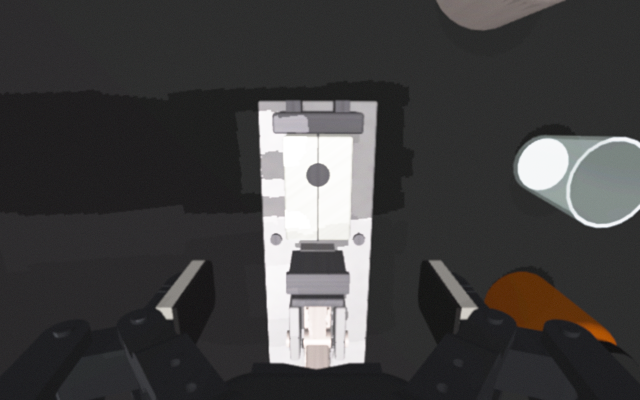

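The mould's top is at columns 284..352 and rows 136..240, centre about (318,188) or roughly (550,77). It is aligned with the jaws, and the jaw lip is clear behind it.

>>> {"method": "apply_moves", "body": {
  "linear": [
    [1,7,-40],
    [0,0,-40],
    [0,0,-40],
    [0,0,-25],
    [0,0,-11]
  ],
  "yaw": [0,0,0,0,0],
  "jaw": [1,1,1,1,1]
}}

```text
time_s: 14.05
ee_pos: [547.6, 75.7, 62.6]
orientation: [-2.351, -2.08, 0.005]
contact_force: [0.3, -0.3, -0.0]
gripper_width: 1.0
```

>>> {"method": "apply_moves", "body": {
  "linear": [
    [0,0,0],
    [0,0,0],
    [0,0,0],
    [0,0,0],
    [0,0,0]
  ],
  "yaw": [0,0,0,0,0],
  "jaw": [1,0.5,0.3,0.3,0.3],
  "squeeze": 80
}}

```text
time_s: 14.55
ee_pos: [551.1, 76.8, 67.4]
orientation: [2.348, 2.082, 0.004]
contact_force: [0.7, -1.5, 6.6]
gripper_width: 0.577
```

>>> {"method": "apply_moves", "body": {
  "linear": [
    [0,0,0],
    [0,0,0],
    [0,0,0],
    [0,0,3],
    [0,0,5]
  ],
  "yaw": [0,0,0,0,0],
  "jaw": [0.3,0.3,0.3,0.3,0.3]
}}

```text
time_s: 15.05
ee_pos: [548.1, 77.1, 72.6]
orientation: [-2.349, -2.083, 0.003]
contact_force: [-0.5, -0.4, -6.5]
gripper_width: 0.575
```

>>> {"method": "apply_moves", "body": {
  "linear": [
    [0,0,15],
    [0,0,25],
    [0,0,30],
    [0,0,20],
    [0,0,10]
  ],
  "yaw": [0,0,0,0,0],
  "jaw": [0.3,0.3,0.3,0.3,0.3]
}}

```text
time_s: 15.55
ee_pos: [550.4, 77.1, 176.3]
orientation: [2.348, 2.083, 0.004]
contact_force: [-0.0, -0.1, -5.4]
gripper_width: 0.573
```

>>> {"method": "apply_moves", "body": {
  "linear": [
    [-5,15,0],
    [-10,30,0],
    [-10,30,0],
    [-10,30,0],
    [-5,15,0]
  ],
  "yaw": [0,0,0,0,0],
  "jaw": [0.3,0.3,0.3,0.3,0.3]
}}

```text
time_s: 16.05
ee_pos: [506.8, 199.7, 171.8]
orientation: [-2.347, -2.085, 0.004]
contact_force: [-0.5, 0.5, -6.2]
gripper_width: 0.578
```

```bash
python3 - <<'E'
from h import *
np.set_printoptions(precision=1,suppress=True)
s=get_state();print(s["ee_pos"],s["contact_force"],s["gripper_width"])
ci=camera_info("wrist");W=camera("wrist")
cv2.imwrite("pics/w7.png",W)
E
```

```text
[506.8 199.7 171.8] [-0.5  0.5 -6.2] 0.5778116072578169
```

View pics/w7.png

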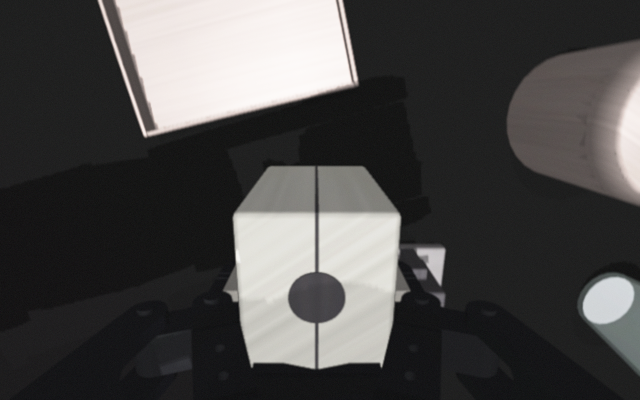

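The mould hangs square in the jaws. The tray's near edge runs from (145,136) to (357,84).

```bash
python3 - <<'E'
from h import *
np.set_printoptions(precision=2,suppress=True)
ci=camera_info("wrist")
for z in(0,22):
    a,b=plane(ci,145,136,z),plane(ci,357,84,z); d=b-a; L=np.linalg.norm(d); d/=L; n=np.array([-d[1],d[0],0])
    print(z,a[:2],b[:2],L,"yaw",np.arctan2(d[1],d[0]),"ctr",((a+b)/2+70*n)[:2])
E
```

```text
0 [367.72 262.31] [547.43 282.11] 180.797061568781 yaw 0.10971174548729984 ctr [449.91 341.79]
22 [378.77 262.97] [544.94 281.28] 167.17537650755244 yaw 0.1097117454872999 ctr [454.19 341.71]
```

With the rim at z = 22 the edge measures 167 mm against 170, so the tray centre is about (454, 342) with yaw 0.11. The side view agrees.

>>> {"method": "apply_moves", "body": {
  "linear": [
    [-8,20,0],
    [-12,34,0],
    [-13,36,0],
    [-12,34,0],
    [-8,18,0]
  ],
  "yaw": [0.045,0.046,0.046,0.046,0.046],
  "jaw": [0.3,0.3,0.3,0.3,0.3]
}}

```text
time_s: 16.6
ee_pos: [454.7, 341.0, 172.4]
orientation: [-2.092, -2.342, 0.002]
contact_force: [-0.2, -0.0, -6.5]
gripper_width: 0.574
```

>>> {"method": "apply_moves", "body": {
  "linear": [
    [0,0,-20],
    [0,0,-30],
    [0,0,-30],
    [0,0,-15],
    [0,0,0]
  ],
  "yaw": [0,0,0,0,0],
  "jaw": [0.3,0.3,0.3,0.3,0.3]
}}

```text
time_s: 17.1
ee_pos: [454.2, 337.8, 75.2]
orientation: [-2.096, -2.337, 0.009]
contact_force: [-0.5, 0.2, -6.7]
gripper_width: 0.574
```

```bash
python3 - <<'E'
from h import *
s=get_state();print(s["ee_pos"],s["contact_force"],s["gripper_width"],s["orientation"])
a=camera("scene")[100:240,380:490];b=camera("side")[250:400,220:420]
I=np.zeros((450,800,3),np.uint8)
A=cv2.resize(a,None,fx=3,fy=3);B=cv2.resize(b,None,fx=2.3,fy=2.3);I[:420,:330]=A;I[:345,335:795]=B
cv2.imwrite("pics/c8.png",I)
E
```

```text
[454.17218387 337.82400975  75.23861477] [-0.52600676  0.15584001 -6.66294813] 0.5741397979256415 [-2.09565435 -2.33704444  0.00949838]
```

View pics/c8.png

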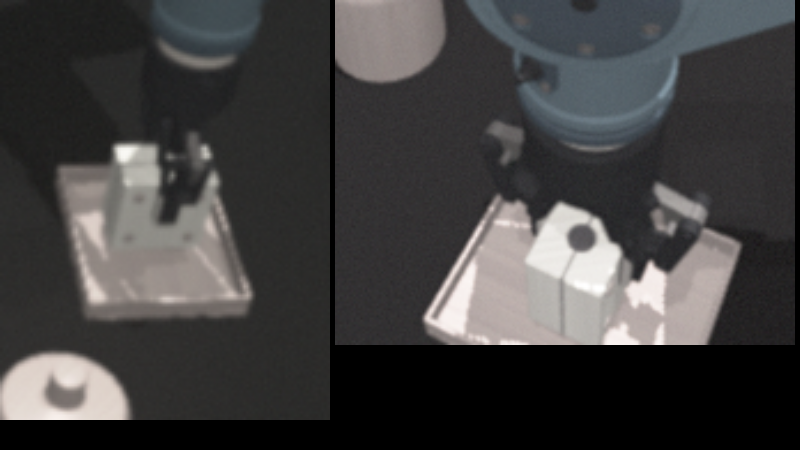

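The mould is inside the tray walls and about central, roughly 18 mm above the floor. I'll lower slowly until it touches.

>>> {"method": "apply_moves", "body": {
  "linear": [
    [0,2,-5],
    [0,0,-4],
    [0,0,-3],
    [0,0,-2],
    [0,0,0]
  ],
  "yaw": [0,0,0,0,0],
  "jaw": [0.3,0.3,0.3,0.3,0.3]
}}

```text
time_s: 17.7
ee_pos: [456.2, 340.9, 64.0]
orientation: [-2.097, -2.339, 0.001]
contact_force: [-0.5, -0.2, -6.9]
gripper_width: 0.577
```

>>> {"method": "apply_moves", "body": {
  "linear": [
    [0,0,-1],
    [0,0,-1],
    [0,0,0],
    [0,0,0],
    [0,0,0]
  ],
  "yaw": [0,0,0,0,0],
  "jaw": [0.3,0.3,0.3,0.3,0.3]
}}

```text
time_s: 18.2
ee_pos: [456.5, 341.0, 62.4]
orientation: [2.097, 2.339, 0.0]
contact_force: [0.5, -1.1, -6.9]
gripper_width: 0.575
```

>>> {"method": "apply_moves", "body": {
  "linear": [
    [0,0,-1],
    [0,0,-1],
    [0,0,-1],
    [0,0,0],
    [0,0,0]
  ],
  "yaw": [0,0,0,0,0],
  "jaw": [0.3,0.3,0.3,0.3,0.3]
}}

```text
time_s: 18.7
ee_pos: [456.4, 341.0, 59.2]
orientation: [-2.097, -2.339, 0.0]
contact_force: [0.4, 0.1, -6.1]
gripper_width: 0.577
```

>>> {"method": "apply_moves", "body": {
  "linear": [
    [0,0,-1],
    [0,0,-1],
    [0,0,0],
    [0,0,0],
    [0,0,0]
  ],
  "yaw": [0,0,0,0,0],
  "jaw": [0.3,0.3,0.3,0.3,0.3]
}}

```text
time_s: 19.2
ee_pos: [456.6, 341.1, 58.4]
orientation: [2.097, 2.339, 0.0]
contact_force: [-5.0, -3.3, 5.1]
gripper_width: 0.576
```

Touchdown: Fz went from -6.5 to +5 N. I'll release and rise clear.

>>> {"method": "apply_moves", "body": {
  "linear": [
    [0,0,0],
    [0,0,0],
    [0,0,0],
    [0,0,0],
    [0,0,0]
  ],
  "yaw": [0,0,0,0,0],
  "jaw": [0.7,0.9,1,1,1]
}}

```text
time_s: 19.7
ee_pos: [456.6, 341.0, 57.3]
orientation: [2.097, 2.339, 0.0]
contact_force: [-1.0, 0.3, -0.2]
gripper_width: 0.996
```

>>> {"method": "apply_moves", "body": {
  "linear": [
    [0,0,20],
    [0,0,40],
    [0,0,45],
    [0,0,45],
    [0,0,0]
  ],
  "yaw": [0,0,0,0,0],
  "jaw": [1,1,1,1,1]
}}

```text
time_s: 20.2
ee_pos: [460.2, 342.9, 215.0]
orientation: [2.093, 2.336, 0.019]
contact_force: [0.8, 0.2, 0.7]
gripper_width: 1.0
```

```bash
python3 - <<'E'
from h import *
s=get_state();print(s["ee_pos"],s["contact_force"],s["gripper_width"],s["time_s"])
a=camera("scene")[130:290,210:480];W=camera("wrist")
I=np.zeros((560,800,3),np.uint8)
I[:320,:540]=cv2.resize(a,None,fx=2,fy=2);I[320:560,:384]=cv2.resize(W,(384,240))
cv2.imwrite("pics/c9.png",I)
E
```

```text
[460.19571515 342.92371433 214.98627705] [0.76249085 0.1891157  0.66028985] 0.9999429069542726 20.2
```

The viewer's limit is reached, so I'll check the final state numerically.

```bash
python3 - <<'E'
from h import *
np.set_printoptions(precision=1,suppress=True)
ci=camera_info("wrist");W=camera("wrist");s=get_state()
print(s["ee_pos"],s["contact_force"])
T=np.array([454.2,341.7]);y=0.11;R=np.array([[np.cos(y),np.sin(y)],[-np.sin(y),np.cos(y)]])
g=W.max(2);u,v=proj(ci,[454,342,83]);print("tray ctr px",u,v)
# dark hole on mould top
r=g[int(v)-60:int(v)+60,int(u)-50:int(u)+50]
n,l,st,ce=cv2.connectedComponentsWithStats((r<100).astype(np.uint8))
for i in range(1,n):
    if st[i,4]>80:
        p=ce[i]+[int(u)-50,int(v)-60];P=plane(ci,*p,83);print("dark",st[i],p,P[:2],"tray",R@(P[:2]-T))
a=cv2.imread("pics/a_scene.png");b=camera("scene")
d=cv2.absdiff(a,b).max(2)
for nme,(x0,y0,x1,y1) in dict(bottle=(222,222,268,282),beaker=(292,240,334,292),can=(372,216,426,280)).items(): print(nme,np.mean(d[y0:y1,x0:x1]>40))
E
```

```text
[456.2 340.9 207. ] [-0.2 -0.7 -0.4]
tray ctr px 312.3417342726796 201.67528012993657
dark [  0 116 100   4 332] [308.2 258.8] [455.7 296.1] tray [ -3.5 -45.5]
bottle 0.0
beaker 0.0
can 0.0
```

```bash
python3 - <<'E'
from h import *
np.set_printoptions(precision=1,suppress=True)
ci=camera_info("wrist");W=camera("wrist");g=cv2.cvtColor(W,cv2.COLOR_BGR2GRAY)
c=cv2.HoughCircles(cv2.medianBlur(g,3)[80:270,240:400],cv2.HOUGH_GRADIENT,1,20,param1=80,param2=12,minRadius=7,maxRadius=16);print(c)
if c is not None:
    for x,y,r in c[0][:4]: print((x+240,y+80),r,g[int(y)+80,int(x)+240],plane(ci,x+240,y+80,83)[:2])
print("col",g[100:300:5,325]);print("row195",g[195,200:440:5])
E
```

```text
[[[ 77.5 106.5  12.4]
  [ 77.5  41.5  11. ]]]
(np.float32(317.5), np.float32(186.5)) 12.4 97 [454.2 353.4]
(np.float32(317.5), np.float32(121.5)) 11.0 206 [449.2 398.7]
col [ 37  92 173 206 209 210 216 209 153 154 246 248 248 247 249 245 100 101
 101 114 247 243 244 246 245 242 231 236 255 255 255 227  35  38  36  39
  33  37  38  36]
row195 [ 26  24  26  26  26 183 101 192 191 190 251 251 251 251 251 251 251 235
 247 243 245 247 136  98  99 114 248 245 244 246 239 194 196 195 194 193
 195 193 192 192 189  86  96  29  27  35  40  40]
```

The hole is seen at (454,353). It lay about 11 mm beyond the mould centre in the clamp too, so the mould centre is about (455,342), at the tray centre.

```bash
python3 -c "
from rig import *
print(finish_job())"
```

```text
the job is handed in; nothing more can be done
None
```

The mould is out of the clamp and standing in the steel tray, and I handed the job in at about 20 s of the 61 s allowed. `finish_job` gives no verdict, so the results below are my own readings.

**What I did:**
1. Gripped the bar's grip block and pressed it in about 9.7 mm, until it was firm at about 20 N.
2. Swung the pawl lever back to its stop, which read 19 N. A picture then showed the pawl toe lifted and the mould still in its seat.
3. Drew the bar back about 47 mm from its firm point, which puts the joint near +0.038 m.
4. Lifted the mould, carried it over, turned it to match the tray, and lowered it in small steps until it touched. The vertical force went from -6.5 to +5 N.
5. Opened the jaws and rose about 150 mm clear.

**Last checks:**
- **Mould position:** its centre is about (455, 342) mm, within about 2 mm of the measured tray centre. The last wrist image fits it standing upright; I did not measure the tilt itself.
- **Contact:** the force on the tool is about zero and the jaws are open.
- **Bystanders:** the areas of the scene image with the bottle, beaker and canister show no change from the start.

**What failed or disagreed:**
- The 12-picture viewing limit was used up, so the final pose was checked by numbers only.
- My first search for the mould's hole picked up a dark patch outside the mould; a circle detector then found the hole.
- The first tray corner from the scene view was about 25 mm off the side and wrist views. I used the wrist measurement, which the side view confirmed.

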